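# Find the rocking lid of the parts chest and push it open

## Robot

A 7-joint arm with a two-finger parallel gripper is mounted at the origin on a cart in front of the work surface, level with it; the furniture and walls round the work are solid. World frame = base frame: x ahead of the robot, y to its left, z up, the work surface at z = 0. Lengths are in m, angles in rad, forces in N, time in s.
With the tool pointing down it reaches from about 0.35 to 0.9 m from the base axis. Payload 8.1 kg.
Tool frame: the origin (TCP) lies midway between the tips of the shut fingers; the grasp point (between the pads) lies behind it (arm.tcp_to_grasp is the z of the grasp point in the tool frame, in m); z points along the fingers, y is the line along which they close (so a half turn about z gives the same grasp; the last joint's range is limited). The gripper opens to 92 mm and grips with 3 to 60 N. Pads are 19 mm wide; open, the fingers measure 130 mm over their backs; the gripper's body (75 mm by 190 mm) begins 47 mm behind the grasp point.
Start: joints at [1.229, 0.434, 0.025, 1.573, -0.012, 1.134, -0.075], TCP at [0.148, -0.607, 0.227] pointing down, gripper open.
Joint ranges: [-2.62, 2.62], [-0.44, 2.09], [-1.27, 1.32], [0.08, 2.57], [-1.32, 4.46], [0.12, 2], [-2.74, 2.74]. Speed limits (rad/s): [2.22, 2.22, 3.01, 3.01, 3.14, 3.14, 3.14].

## Interface

Orientations are given as a rotation vector (axis times angle).
In Python, from cell import readout, vision, arm gives the robot as it stands.
- The arm moves only by the tool carry_out, never from a script. Its argument "increments" is one flat list of numbers, 6 for each row, row after row: the shift along the world's x, y, z in mm, then the turn, a rotation vector about the world's x, y, z in rad. In form: [tx, ty, tz, wx, wy, wz, tx, ty, tz, wx, wy, wz, ...]. A call has 1 to 20 rows; each row shifts and turns the commanded pose from where the row before left it; what a row does not reach is not made up. A row lasts 1/8 s, in which the tool goes at most 62.5 mm and 10.7 degrees, less where a joint would pass 70% of its speed; a pose out of reach is approached as far as the arm can. A call with a gripper value outside its range is refused whole. "grip" is the closure, from 0 (fully open) to 1 (shut), set as the call begins (left out, the last holds). The fingers move at their own pace and stop on an object; "newtons" is the grip in N (left out, the last holds). Time passes only in rows, so rows that do not move let the fingers close. It gives the time, the measured TCP pose, the force, the opening and the grip force at its end, in the units of the state.
- readout.observe(): the state, without advancing time (a new reading comes with each control period).
- vision.get_image(name): name is "side" or "top"; returns the picture (420x560x3 uint8, red, green, blue); there is no depth.
- vision.calibration(name): a dict with "fov_y" (degrees; the focal length in pixels is half the picture's height over the tangent of half this angle, whatever the lens; pixels are square), "cx", "cy" (the principal point, pixels), "k1" (the pictures are not rectified: a ray, as slopes to the right and down, at radius r is drawn at 1 + k1 r^2 times it, then the intrinsics apply), "pose" (4x4, takes a point from camera to world coordinates). Camera axes: x right, y up, looking along -z (the intrinsics and any distortion apply to the point x, -y, -z); pixel columns grow to the right and rows downward; lengths in m; the calibration is good to about 2 mm. A picture is of the moment at which its call begins. calibration takes no time and is no camera call.
- arm.sign_off(): hands the job in; it is judged then, once.
The state is a dict: "clock": time; "joints": joint angles; "dq": joint speeds; "joint_efforts": joint torques, N m; "position": TCP position; "ee_rot": TCP orientation; "force": force on the tool from outside, world axes, zero at the start; "ft_torque": the same for the moment, N m; "width": opening from 0.0 (shut) to 1.0 (fully open); "gripper_force": force on a finger pad.
Only numpy, scipy, OpenCV 4.12 (cv2) and the standard library are available. Lean on these libraries where they do the work, as an engineer would, in place of code of your own. Each camera call takes 0.05 s, during which the arm holds its last target. There are 200 camera calls.

## Task

One of the four identical lids of the parts chest covers an empty compartment that is to be refilled. With the fingertips press the dimpled short end of the lids one by one until you find the one that rocks, then push its raised long end over until the lid stands upright or leans towards you, and take the hand away. Only press and push, never take the lid between the fingers, and leave the loupe, the tin and the watch movement standing where they are.

Things in the scene. Friction and masses are not known exactly. Their poses are not given: they have to be found in the camera images.
- chest: Dark wooden parts chest fixed to the bench, 100 (x) by 250 (y) by 52 mm high; origin at the centre of its underside, own +x away from the robot, +y to the left (turned up to 0.22 rad). Four identical flush aluminium lids along y, 60 mm apart, 2 mm gaps; outer walls 8 mm, ribs 6 mm. Three lids are held by full compartments below; the free one differs from run to run and has 38 mm clear below its pin.
- loupe: Bystander: eye loupe, brass and black, 35 mm round, 30 mm high, loose in front of the chest; origin at the centre of its underside.
- cream_tin: Bystander: round cream-coloured tin, 59 mm across, 24 mm high, loose at the right-hand end of the chest; origin at the centre of its underside.
- movement: Bystander: watch movement in a grey plastic ring, 36 mm across, 9 mm high, loose in front of the chest; origin at the centre of its underside.
- lid_a (a joint): Tilt of the leftmost lid in rad: 0 closed and flush, grows as its near (short) end goes down and its far (long) end rises, 1.57 upright, stop at 1.92 (long end leaning over towards the robot). A held lid gives less than 0.1 when pressed; the free one turns against a stiff hinge (0.03 N m, 1 to 3 N at the short end) and stays where it is left.
- lid_a_pivot (a point): Middle of the pin of the leftmost lid, along the chest's y, on which the lid turns like a seesaw; 3 mm below the closed lid's top, 49 mm above the bench; does not move. The lid, 80 (x) by 50 (y) by 6 mm, reaches 32 mm from the pin to its near edge (short end, with a dark round dimple) and 48 mm to its far edge (long end); a dark line on top marks the pin.
- lid_a_press (a point): Point on the top face of the leftmost lid's short end, 18 mm from the pin towards the near edge and on the lid's middle line, where to press; 52 mm above the bench while closed; moves with the lid.
- lid_a_edge (a point): Middle of the far edge of the leftmost lid's long end, 48 mm from the pin; moves with the lid, and stands 48 mm above the pin when the lid is upright.
- lid_b (a joint): Tilt of the second from the left lid in rad: 0 closed and flush, grows as its near (short) end goes down and its far (long) end rises, 1.57 upright, stop at 1.92 (long end leaning over towards the robot). A held lid gives less than 0.1 when pressed; the free one turns against a stiff hinge (0.03 N m, 1 to 3 N at the short end) and stays where it is left.
- lid_b_pivot (a point): Middle of the pin of the second from the left lid, along the chest's y, on which the lid turns like a seesaw; 3 mm below the closed lid's top, 49 mm above the bench; does not move. The lid, 80 (x) by 50 (y) by 6 mm, reaches 32 mm from the pin to its near edge (short end, with a dark round dimple) and 48 mm to its far edge (long end); a dark line on top marks the pin.
- lid_b_press (a point): Point on the top face of the second from the left lid's short end, 18 mm from the pin towards the near edge and on the lid's middle line, where to press; 52 mm above the bench while closed; moves with the lid.
- lid_b_edge (a point): Middle of the far edge of the second from the left lid's long end, 48 mm from the pin; moves with the lid, and stands 48 mm above the pin when the lid is upright.
- lid_c (a joint): Tilt of the third from the left lid in rad: 0 closed and flush, grows as its near (short) end goes down and its far (long) end rises, 1.57 upright, stop at 1.92 (long end leaning over towards the robot). A held lid gives less than 0.1 when pressed; the free one turns against a stiff hinge (0.03 N m, 1 to 3 N at the short end) and stays where it is left.
- lid_c_pivot (a point): Middle of the pin of the third from the left lid, along the chest's y, on which the lid turns like a seesaw; 3 mm below the closed lid's top, 49 mm above the bench; does not move. The lid, 80 (x) by 50 (y) by 6 mm, reaches 32 mm from the pin to its near edge (short end, with a dark round dimple) and 48 mm to its far edge (long end); a dark line on top marks the pin.
- lid_c_press (a point): Point on the top face of the third from the left lid's short end, 18 mm from the pin towards the near edge and on the lid's middle line, where to press; 52 mm above the bench while closed; moves with the lid.
- lid_c_edge (a point): Middle of the far edge of the third from the left lid's long end, 48 mm from the pin; moves with the lid, and stands 48 mm above the pin when the lid is upright.
- lid_d (a joint): Tilt of the rightmost lid in rad: 0 closed and flush, grows as its near (short) end goes down and its far (long) end rises, 1.57 upright, stop at 1.92 (long end leaning over towards the robot). A held lid gives less than 0.1 when pressed; the free one turns against a stiff hinge (0.03 N m, 1 to 3 N at the short end) and stays where it is left.
- lid_d_pivot (a point): Middle of the pin of the rightmost lid, along the chest's y, on which the lid turns like a seesaw; 3 mm below the closed lid's top, 49 mm above the bench; does not move. The lid, 80 (x) by 50 (y) by 6 mm, reaches 32 mm from the pin to its near edge (short end, with a dark round dimple) and 48 mm to its far edge (long end); a dark line on top marks the pin.
- lid_d_press (a point): Point on the top face of the rightmost lid's short end, 18 mm from the pin towards the near edge and on the lid's middle line, where to press; 52 mm above the bench while closed; moves with the lid.
- lid_d_edge (a point): Middle of the far edge of the rightmost lid's long end, 48 mm from the pin; moves with the lid, and stands 48 mm above the pin when the lid is upright.

How it is judged:
On the way:
1. the free lid has been rocked: its long end is raised (value of joint any of lid_a, lid_b, lid_c, lid_d above 0.2 rad), for 0.1 s.
At the end, for the whole second after the job is handed in: One lid stands open, at rest, at 1.4 rad (80 degrees) or more; the other three are closed (less than 0.15 rad); loupe, tin and movement are within 20 mm of where they stood (((value of joint lid_a above 1.4 rad and velocity of joint lid_a between -0.1 and 0.1 rad/s and value of joint each of lid_b, lid_c, lid_d below 0.15 rad) or (value of joint lid_b above 1.4 rad and velocity of joint lid_b between -0.1 and 0.1 rad/s and value of joint each of lid_a, lid_c, lid_d below 0.15 rad) or (value of joint lid_c above 1.4 rad and velocity of joint lid_c between -0.1 and 0.1 rad/s and value of joint each of lid_a, lid_b, lid_d below 0.15 rad) or (value of joint lid_d above 1.4 rad and velocity of joint lid_d between -0.1 and 0.1 rad/s and value of joint each of lid_a, lid_b, lid_c below 0.15 rad)) and distance of each of loupe, cream_tin, movement from where it was at the start of the episode below 0.02 m); the robot touches nothing.
It fails at once if the loupe is lifted or shifted by more than 20 mm (distance of loupe from where it was at the start of the episode above 0.02 m).
It fails at once if the cream_tin is lifted or shifted by more than 20 mm (distance of cream_tin from where it was at the start of the episode above 0.02 m).
It fails at once if the movement is lifted or shifted by more than 20 mm (distance of movement from where it was at the start of the episode above 0.02 m).
It fails at once if the lid is taken between the fingers ((value of joint lid_a above 0.2 rad and x of the grasp point in the frame of lid_a_edge between -0.046 and 0.006 m and y of the grasp point in the frame of lid_a_edge between -0.028 and 0.028 m and z of the grasp point in the frame of lid_a_edge between -0.005 and 0.005 m) or (value of joint lid_b above 0.2 rad and x of the grasp point in the frame of lid_b_edge between -0.046 and 0.006 m and y of the grasp point in the frame of lid_b_edge between -0.028 and 0.028 m and z of the grasp point in the frame of lid_b_edge between -0.005 and 0.005 m) or (value of joint lid_c above 0.2 rad and x of the grasp point in the frame of lid_c_edge between -0.046 and 0.006 m and y of the grasp point in the frame of lid_c_edge between -0.028 and 0.028 m and z of the grasp point in the frame of lid_c_edge between -0.005 and 0.005 m) or (value of joint lid_d above 0.2 rad and x of the grasp point in the frame of lid_d_edge between -0.046 and 0.006 m and y of the grasp point in the frame of lid_d_edge between -0.028 and 0.028 m and z of the grasp point in the frame of lid_d_edge between -0.005 and 0.005 m)).
It also fails if it takes over 48 s, if anything falls off the work surface, if the arm or the gripper's body presses on something with over 40 N, if the wrist force passes 120 N, or if a joint passes its speed limit or range.

## Working session

There is one attempt and no reset: what is moved stays moved. The work goes in short steps, Python scripts to look and compute and a tool call to move; the robot and the scene stay as the last step left them, time stands still between calls to the robot, and variables do not carry over. Pictures are saved under pics/ and viewed, at most 10 in all, crops included, and the job is handed in when it is done.

Besides the shell and the picture viewer there is one more tool, called by a JSON object that holds its "fn" and its "kwargs". carry_out: Moves the arm, as the interface text tells. Its arguments: {"type":"object","properties":{"increments":{"type":"array","items":{"type":"number"}},"grip":{"type":"number"},"newtons":{"type":"number"}},"required":["increments"]}

```bash
mkdir -p pics; ls
python3 - <<'E'
from cell import readout, vision, arm
import cv2, numpy as np
s=readout.observe(); print({k:np.round(v,3) for k,v in s.items()}); print(arm.tcp_to_grasp)
for n in ("side","top"):
    c=vision.calibration(n); print(n,c)
    cv2.imwrite(f"pics/{n}0.png",vision.get_image(n)[:,:,::-1])
E
```

```text
pics
{'clock': np.float64(0.0), 'joints': array([ 1.229,  0.435,  0.025,  1.574, -0.012,  1.134, -0.075]), 'dq': array([-0.001,  0.001,  0.   ,  0.001, -0.   , -0.001, -0.002]), 'joint_efforts': array([-1.0000e-03, -6.6785e+01,  9.8500e-01, -3.1445e+01, -6.0000e-02,
        4.3000e-02,  0.0000e+00]), 'position': array([ 0.148, -0.607,  0.226]), 'ee_rot': array([-3.118e+00, -3.740e-01,  1.000e-03]), 'force': array([ 0.635, -0.438,  0.452]), 'ft_torque': array([0.03 , 0.011, 0.005]), 'gripper_force': np.float64(0.0), 'width': np.float64(0.998)}
-0.0188
side {'fov_y': 42.61475346848894, 'cx': 278.4752032899965, 'cy': 207.29653473660377, 'k1': -0.20245869280510825, 'pose': array([[-0.99917949, -0.03515576,  0.02011016,  0.49802431],
       [ 0.03855846, -0.67376699,  0.73793718,  0.48638027],
       [-0.01239318,  0.73810711,  0.67456971,  0.6574203 ],
       [ 0.        ,  0.        ,  0.        ,  1.        ]])}
top {'fov_y': 55.606385591189344, 'cx': 282.03024630773814, 'cy': 208.53096048418098, 'k1': -0.021596886664052233, 'pose': array([[-0.01325711,  0.98948066, -0.14405649,  0.36135017],
       [-0.99920447, -0.01852875, -0.03531448, -0.17145839],
       [-0.03761219,  0.14347372,  0.98893914,  0.91185167],
       [ 0.        ,  0.        ,  0.        ,  1.        ]])}
```

View pics/top0.png

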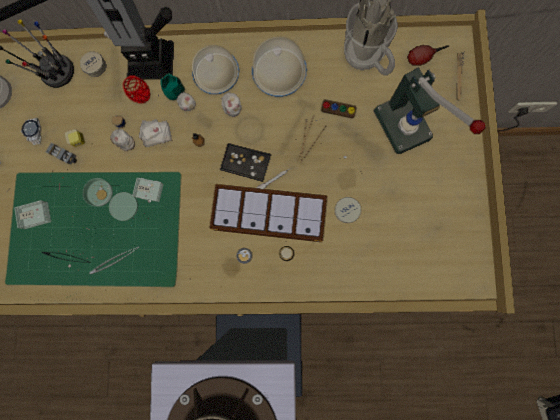

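View pics/side0.png

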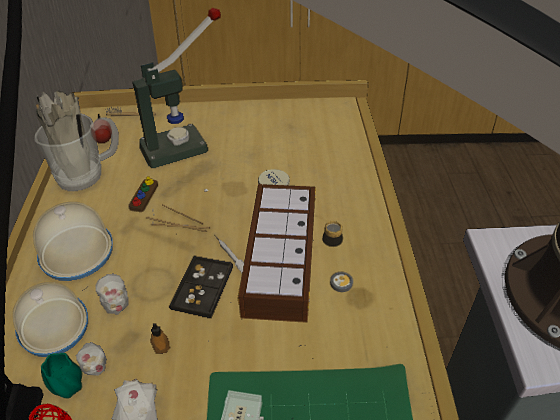

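The top view shows the chest at about (268,212) with four white lids, the dimples towards the robot, the loupe at (287,253), the movement at (244,255) and the tin at (347,210). The side view shows the lids along x≈260–310, y≈190–295.

```bash
cat > h.py <<'E'
import numpy as np, cv2
from cell import readout, vision, arm
def K(c):
    f=210/np.tan(np.radians(c['fov_y']/2)); return f
def ray(n,uv):
    c=vision.calibration(n); f=K(c)
    d=np.array([(uv[0]-c['cx'])/f,(uv[1]-c['cy'])/f]); s=d.copy()
    for _ in range(20): s=d/(1+c['k1']*(s@s))
    P=c['pose']; return P[:3,3], P[:3,:3]@np.array([s[0],-s[1],-1.])
def plane(n,uv,z):
    o,d=ray(n,uv); return o+d*(z-o[2])/d[2]
def tri(a,b):
    o,d=ray('side',a); p,e=ray('top',b)
    t=np.linalg.lstsq(np.c_[d,-e],p-o,rcond=None)[0]
    x,y=o+d*t[0],p+e*t[1]; return (x+y)/2, np.linalg.norm(x-y)
def proj(n,X):
    c=vision.calibration(n); P=c['pose']; q=P[:3,:3].T@(np.asarray(X)-P[:3,3])
    s=np.array([q[0]/-q[2],-q[1]/-q[2]]); s=s*(1+c['k1']*(s@s)); return s*K(c)+[c['cx'],c['cy']]
def lids(n,img,box):
    hsv=cv2.cvtColor(img,cv2.COLOR_RGB2HSV)
    m=((hsv[...,1]<50)&(hsv[...,2]>120)).astype(np.uint8)
    k=np.zeros_like(m); x0,y0,x1,y1=box; k[y0:y1,x0:x1]=m[y0:y1,x0:x1]
    k=cv2.morphologyEx(k,cv2.MORPH_CLOSE,np.ones((3,3),np.uint8)) if n=='top' else k
    cs=cv2.findContours(k,cv2.RETR_EXTERNAL,cv2.CHAIN_APPROX_NONE)[0]
    return [c for c in cs if cv2.contourArea(c)>60]
BOX={'top':(212,184,326,242),'side':(240,186,315,305)}
E
python3 - <<'E'
from h import *
for n in ('top','side'):
    img=vision.get_image(n)
    for c in lids(n,img,BOX[n]):
        r=cv2.minAreaRect(c); print(n,np.round(r[0],1),np.round(r[1],1),round(r[2],1), cv2.contourArea(c))
x=cv2.imread('pics/top0.png')[175:275,200:370]; y=cv2.imread('pics/side0.png')[170:330,220:380]
cv2.imwrite('pics/crops.png',np.hstack([cv2.resize(x,(425,250),interpolation=2),cv2.resize(np.pad(y,((0,0),(0,0),(0,0))),(250,250),interpolation=2)]))
E
```

```text
top [308.8 216.1] [23.2 36.1] 5.7 778.5
top [281.4 213.2] [23.  36.1] 6.3 767.0
top [254.2 210.3] [22.8 36. ] 7.1 757.0
top [227.5 207.4] [22.1 35.8] 7.1 733.5
side [274.5 280.3] [55.7 27. ] 3.5 1377.5
side [278.  250.4] [52.9 24.5] 3.3 1186.0
side [281.3 223.2] [49.9 22.1] 3.1 1009.5
side [284.2 198.6] [47.6 20. ] 2.9 855.0
```

View pics/crops.png

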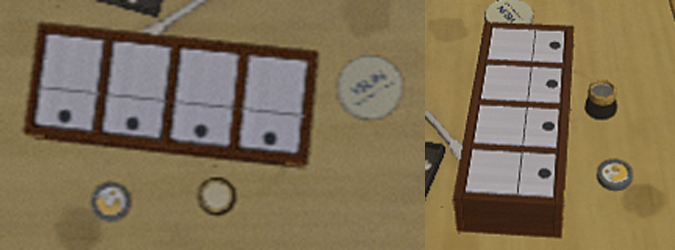

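The crops show four closed lids, dimples on the near side, and the pin line about 2/5 of the way from the near edge. Next I triangulate the lid centres and place the loupe, movement and tin.

Run:
```python
from h import *
T=[(227.5,207.4),(254.2,210.3),(281.4,213.2),(308.8,216.1)]
S=[(274.5,280.3),(278,250.4),(281.3,223.2),(284.2,198.6)]
C=[]
for s,t in zip(S,T):
    X,e=tri(s,t); C.append(X); print(X.round(4),round(e,4), plane('top',t,.052).round(4), plane('side',s,.052).round(4))
C=np.array(C); d=C[0]-C[3]; th=np.arctan2(-d[0],d[1]); print('yaw',th,np.linalg.norm(d)/3)
ex=np.array([np.cos(th),np.sin(th),0]); 
for c in C: print('piv',(c-.008*ex).round(4),'press',(c-.026*ex).round(4),'edge',(c+.04*ex).round(4))
for nm,s,t,z in [('loupe',(333,228),(287,253),.03),('mov',(341,282),(244,255),.009),('tin',None,(347,210),.024)]:
    print(nm, plane('top',t,z).round(3), plane('side',s,z).round(3) if s else '')
```

```text
[ 0.4918 -0.0206  0.0498] 0.0001 [ 0.4914 -0.0209  0.052 ] [ 0.4918 -0.0187  0.052 ]
[ 0.4843 -0.0796  0.0502] 0.0004 [ 0.4838 -0.0798  0.052 ] [ 0.4845 -0.078   0.052 ]
[ 0.4767 -0.1392  0.0504] 0.0003 [ 0.4763 -0.1392  0.052 ] [ 0.4769 -0.1376  0.052 ]
[ 0.4692 -0.1988  0.0506] 0.0003 [ 0.4689 -0.1987  0.052 ] [ 0.4694 -0.1973  0.052 ]
yaw -0.1257696344925521 0.059876809182076635
piv [ 0.4838 -0.0196  0.0498] press [ 0.466  -0.0173  0.0498] edge [ 0.5314 -0.0256  0.0498]
piv [ 0.4763 -0.0786  0.0502] press [ 0.4585 -0.0764  0.0502] edge [ 0.524  -0.0846  0.0502]
piv [ 0.4688 -0.1382  0.0504] press [ 0.4509 -0.1359  0.0504] edge [ 0.5164 -0.1442  0.0504]
piv [ 0.4613 -0.1978  0.0506] press [ 0.4434 -0.1955  0.0506] edge [ 0.5089 -0.2038  0.0506]
loupe [ 0.391 -0.15   0.03 ] [ 0.391 -0.144  0.03 ]
mov [ 0.388 -0.052  0.009] [ 0.388 -0.046  0.009]
tin [ 0.485 -0.285  0.024]
```

{"fn": "carry_out", "kwargs": {"increments": [18.5, 25.7, -2, 0, 0, -0.0228, 18.5, 25.7, -2, 0, 0, -0.0228, 18.5, 25.7, -2, 0, 0, -0.0228, 18.5, 25.7, -2, 0, 0, -0.0228, 18.5, 25.7, -5, 0, 0, -0.0228, 18.5, 25.7, -5, 0, 0, -0.0228, 18.5, 25.7, -5, 0, 0, -0.0228, 18.5, 25.7, -5, 0, 0, -0.0228, 18.5, 25.7, -8, 0, 0, -0.0228, 18.5, 25.7, -8, 0, 0, -0.0228, 18.5, 25.7, -10, 0, 0, -0.0228, 18.5, 25.7, -10, 0, 0, -0.0228, 18.5, 25.7, -12, 0, 0, -0.0228, 18.5, 25.7, -12, 0, 0, -0.0228, 18.5, 25.7, -16, 0, 0, -0.0228, 18.5, 25.7, -16, 0, 0, -0.0228, 0, 0, 0, 0, 0, 0, 0, 0, 0, 0, 0, 0], "grip": 1, "newtons": 10}}

```text
clock: 2.45
position: [0.4435, -0.1966, 0.1068]
ee_rot: [3.135, -0.198, -0.001]
force: [0.8, 0.4, -0.2]
width: 0.008
gripper_force: 0.0
```

{"fn": "carry_out", "kwargs": {"increments": [0, 0.5, -15, 0, 0, 0, 0, 0.5, -15, 0, 0, 0, 0, 0, -15, 0, 0, 0, 0, 0, -5, 0, 0, 0, 0, 0, -3, 0, 0, 0, 0, 0, -3, 0, 0, 0, 0, 0, -2, 0, 0, 0, 0, 0, -2, 0, 0, 0, 0, 0, 0, 0, 0, 0]}}

```text
clock: 3.58
position: [0.4441, -0.1952, 0.0513]
ee_rot: [3.134, -0.198, 0.003]
force: [-20.4, 6.4, 72.7]
width: 0.006
gripper_force: 36.2
```

Lid D is held (73 N, the tip stopped at z=51 mm). On to C, pressing more lightly.

{"fn": "carry_out", "kwargs": {"increments": [0, 0, 15, 0, 0, 0, 1.5, 12, 5, 0, 0, 0, 1.5, 12, 0, 0, 0, 0, 1.5, 12, 0, 0, 0, 0, 1.5, 12, 0, 0, 0, 0, 1.5, 11.6, 0, 0, 0, 0, 0, 0, -6, 0, 0, 0, 0, 0, -6, 0, 0, 0, 0, 0, -3, 0, 0, 0, 0, 0, -2, 0, 0, 0, 0, 0, -1, 0, 0, 0, 0, 0, 0, 0, 0, 0]}}

```text
clock: 5.08
position: [0.4506, -0.1358, 0.0486]
ee_rot: [3.135, -0.199, -0.002]
force: [-3.2, 0.1, 3.6]
width: 0.004
gripper_force: 2.2
```

C gives way with only 3.6 N, so it is the free lid. I press it further.

{"fn": "carry_out", "kwargs": {"increments": [0, 0, -1.5, 0, 0, 0, 0, 0, -1.5, 0, 0, 0, 0, 0, -1.5, 0, 0, 0, 0, 0, -1.5, 0, 0, 0, 0, 0, 0, 0, 0, 0]}}

```text
clock: 5.7
position: [0.4516, -0.1353, 0.0426]
ee_rot: [-3.135, 0.198, -0.0]
force: [-1.1, 0.8, 1.8]
width: 0.005
gripper_force: 1.1
```

Run:
```python
from h import *
cv2.imwrite('pics/side1.png',cv2.resize(vision.get_image('side')[120:340,180:440,::-1],(780,580)) if 0 else cv2.resize(vision.get_image('side')[120:340,180:440,::-1],None,fx=2.5,fy=2.5))
```

```text
(no output)
```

View pics/side1.png

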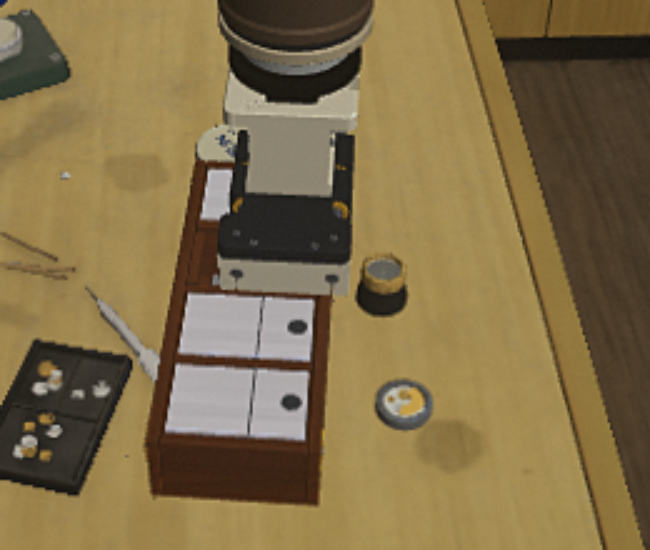

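The picture shows lid C tipped up: the dark compartment is visible at crop (205,250), with the hand over its near end. I lift, go over the far edge, and come down behind it.

{"fn": "carry_out", "kwargs": {"increments": [0, 0, 15, 0, 0, 0, 0, 0, 25, 0, 0, 0, 0, 0, 25, 0, 0, 0, 0, 0, 20, 0, 0, 0, 12, -1.5, 0, 0, 0, 0, 20, -2.5, 0, 0, 0, 0, 20, -2.5, 0, 0, 0, 0, 20, -2.5, 0, 0, 0, 0, 12, -1.5, 0, 0, 0, 0, 0, 0, 0, 0, 0, 0]}}

```text
clock: 7.0
position: [0.5359, -0.1458, 0.1273]
ee_rot: [-3.135, 0.197, 0.0]
force: [-0.5, 0.0, -0.5]
width: 0.006
gripper_force: 0.0
```

Run:
```python
from h import *
a=vision.get_image('side')[120:340,180:440,::-1];b=vision.get_image('top')[150:260,200:340,::-1]
cv2.imwrite('pics/s2.png',np.hstack([cv2.resize(a,(450,380)),cv2.resize(b,(350,380*1))]))
```

```text
(no output)
```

View pics/s2.png

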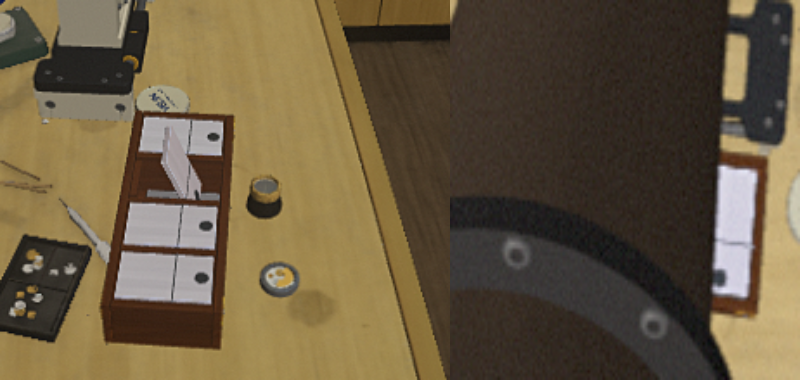

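The side crop shows lid C raised to about 1 rad (at 180,160) with the others flush. The hand is behind the lid, so I come down and push towards the robot.

{"fn": "carry_out", "kwargs": {"increments": [0, 0, -20, 0, 0, 0, 0, 0, -20, 0, 0, 0, 0, 0, -22, 0, 0, 0, -8, 1, 0, 0, 0, 0, -8, 1, 0, 0, 0, 0, -6, 0.8, 0, 0, 0, 0, -5, 0.6, 0, 0, 0, 0, -5, 0.6, 0, 0, 0, 0, -5, 0.6, 0, 0, 0, 0, -4, 0.5, 0, 0, 0, 0, -4, 0.5, 0, 0, 0, 0, -4, 0.5, 0, 0, 0, 0, 0, 0, 0, 0, 0, 0]}}

```text
clock: 8.72
position: [0.4858, -0.1398, 0.0657]
ee_rot: [3.135, -0.198, -0.001]
force: [0.1, -0.5, 0.2]
width: 0.005
gripper_force: 0.0
```

{"fn": "carry_out", "kwargs": {"increments": [0, 0, 5, 0, 0, 0, 0, 0, 5, 0, 0, 0, -2, 0.2, 0, 0, 0, 0, -2, 0.3, 0, 0, 0, 0, -2, 0.2, 0, 0, 0, 0, -2.6, 0.3, 0, 0, 0, 0, 0, 0, 0, 0, 0, 0]}}

```text
clock: 9.6
position: [0.4774, -0.1388, 0.0757]
ee_rot: [-3.135, 0.198, 0.001]
force: [1.6, -0.1, 1.2]
width: 0.007
gripper_force: 0.2
```

Run:
```python
from h import *
cv2.imwrite('pics/s3.png',cv2.resize(vision.get_image('side')[160:310,210:370,::-1],None,fx=3.5,fy=3.5))
```

```text
(no output)
```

View pics/s3.png

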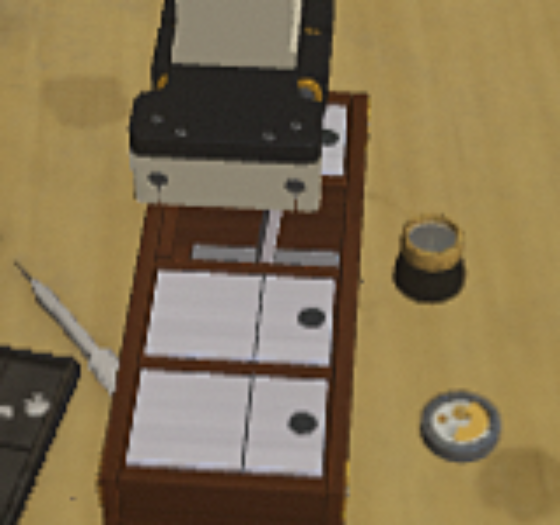

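The lid appears near-upright in front of the fingers (edge at crop (270,235)). I back off and check.

{"fn": "carry_out", "kwargs": {"increments": [8, -1, 0, 0, 0, 0, 15, -1.9, 0, 0, 0, 0, 25, -3.1, 0, 0, 0, 0, 25, -3.1, 10, 0, 0, 0, 25, -3.1, 20, 0, 0, 0, 25, -3.1, 30, 0, 0, 0, 0, 0, 0, 0, 0, 0]}}

```text
clock: 10.52
position: [0.6048, -0.1544, 0.1379]
ee_rot: [3.135, -0.197, 0.009]
force: [-0.0, 0.2, -0.0]
width: 0.007
gripper_force: 0.0
```

Run:
```python
from h import *
im=vision.get_image('side')
cv2.imwrite('pics/s4.png',cv2.resize(im[160:310,210:370,::-1],None,fx=3.5,fy=3.5))
ex=np.array([.9921,-.1254,0]);ey=np.array([.1254,.9921,0])
p=np.array([.4688,-.1382,.049])
for th in (1.2,1.4,1.57,1.72,1.92):
    e=p+.048*(np.cos(th)*ex+[0,0,np.sin(th)])
    print(th,[((proj('side',e+s*.025*ey)-[210,160])*3.5).round(0) for s in (1,-1)])
```

```text
1.2 [array([223., 189.]), array([233., 114.])]
1.4 [array([244., 186.]), array([253., 111.])]
1.57 [array([262., 185.]), array([271., 111.])]
1.72 [array([279., 187.]), array([287., 112.])]
1.92 [array([300., 192.]), array([307., 117.])]
```

View pics/s4.png

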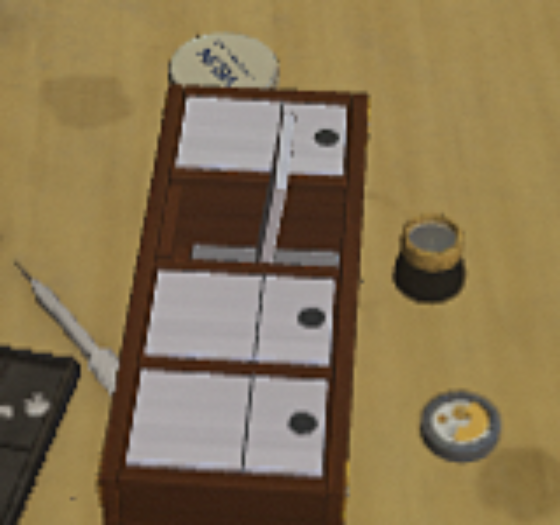

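The lid's top edge runs from about (281,188) to (288,112), which matches 1.72 rad. The other lids are flush, the bystanders have not moved, and the hand is clear.

```bash
python3 -c "
from cell import arm; print(arm.sign_off())"
```

```text
the job is handed in; nothing more can be done
None
```

The third lid from the left (lid C) was the free one: it now stands open at about 1.72 rad by the camera, lids A, B and D are flush, the loupe, tin and movement look unmoved, and the job is handed in (sign-off returned no verdict).

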